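# Lift a freshly coated plate by its edges with spring tongs

## Task

Grip the spring tongs by their two arms, take them out of their holder, squeeze them so that the two blue jaws close on the edges of the orange-coated steel plate, and lift the plate about 10 cm off its drying stand, level. Nothing may touch the orange face and the gripper itself must not touch that plate; leave the bare plate and the red-lidded jar where they are. Finish while still holding the plate up in the tongs, motionless: do not put it down.

Things in the scene. Friction and masses are not known exactly. Their poses are not given: they have to be found in the camera images.
- tongs: Spring tongs, 0.12 kg, standing upright, jaws down, in the holder; 124 mm tall. Origin midway between the jaws at their lower end (as open), z up, y the direction in which they close, x across the 18 mm wide steel arms. The arms hang on a hinge head (along x, 22 mm long, 12 mm thick) at z = 118 mm. Both arms turn equally, so this frame stays their middle. Left alone they spring open.
- tongs_grip (a point): Midway between the two black rubber pads (20 mm wide, 16 mm high), 88 mm above the tongs' origin, 36 mm under the head's top: grip here from above, one finger each side along y. Over the pads 46 mm open, 40 mm with the jaws 36 mm apart. Spring: 3 N on each pad when open, 8 N at 40 mm. A gripper stopped at 44.5 mm carries the tongs with the jaws about 52 mm apart; squeeze on to close them.
- tongs_mouth (a point): Point midway between the middles of the two jaw faces, about 6.6 mm above the tongs' origin when open; when the jaws are 36 mm apart the jaws' middle lies there too (lower end 2.4 mm under the origin). It should coincide with the plate's half thickness when gripping.
- tongs_jaw_a: Blue plastic jaw at the +y arm, 16 mm wide (x), 18 mm high, 5 mm thick. Origin in the middle of its inner, gripping face; z up along the jaw, +y away from the other jaw. Open, the jaws stand 58 mm apart (70 mm over their backs); they move 3.5 times as far as the pads and their faces are parallel when 36 mm apart.
- tongs_jaw_b: Blue plastic jaw at the -y arm, the mirror image of the other.
- holder: Blue sheet-steel pocket on a 70 x 120 mm foot, fixed to the bench. Origin at the centre of the underside; pocket open at the top, 24 mm (x) by 76 mm (y) inside, walls 3 mm, floor at 3 mm, rim at z = 50 mm. The tongs come out straight upward.
- stand_coated: Aluminium drying stand under the orange-coated plate, fixed to the bench. Origin at the centre of the underside; foot 64 x 64 x 6 mm, thin stem, 40 (x) x 22 (y) mm head whose top is at z = 40 mm, four pins that end at z = 48 mm and carry the plate.
- stand_bare: Identical drying stand under the bare plate, fixed to the bench.
- plate_coated: Loose steel plate with an orange coated upper face, 52 mm (x) by 36 mm (y) by 6 mm thick, about 0.06 kg; grip it across its 36 mm width (y), on the two long edges, with the tongs. Origin at the centre of the underside, z up; it lies on the pins of its stand with its edges free all round, 8 mm above the stand's head.
- coating: The fresh orange coating on that plate's upper face, 44 x 28 mm, 0.8 mm thick, 4 mm in from the plate's edges. Origin at its centre on the plate's upper face. Nothing may touch it.
- plate_bare: Bare grey steel plate of the same size on the other stand; leave alone. Origin at the centre of the underside.
- washer_jar: Jar with a red lid, 60 mm across, 78 mm high, standing on the bench; leave alone. Origin at the centre of its underside.

How it is judged:
By the outcome, as a careful person would: the job done as asked, in the order asked, and still so for the second after the job is handed in, while the arm keeps its last pose, push and grip.
It also fails if it takes over 38 s, if anything falls off the work surface, if the arm or the gripper's body presses on something with over 40 N, if the wrist force passes 120 N, or if a joint passes its speed limit or range.

## Robot

A 6-joint arm with a two-finger parallel gripper is mounted at the origin on a cart in front of the work surface, level with it; the furniture and walls round the work are solid. World frame = base frame: x ahead of the robot, y to its left, z up, the work surface at z = 0. Lengths are in mm, angles in rad, forces in N, time in s.
With the tool pointing down it reaches from about 275 to 1000 mm from the base axis. Payload 8.4 kg.
Tool frame: the origin (TCP) lies midway between the tips of the shut fingers; the grasp point (between the pads) lies 19 mm behind it; z points along the fingers, y is the direction in which the jaws open and shut (so a half turn about z gives the same grasp; the last joint's range is limited). The gripper opens to 85 mm and grips with 20 to 120 N. Pads are 22 mm wide; open, the fingers measure 114 mm over their backs; the gripper's body (76 mm by 85 mm) begins 54 mm behind the grasp point. The pads swing forward as they close: fully open they stand 13 mm farther back than shut.
Start: joints at [-1.262, 0.353, 1.633, -0, 1.155, -0.002], TCP at [191.136, -595.059, 231.281] pointing down, gripper open.
Joint ranges: [-2.63, 2.63], [-0.92, 2.1], [0.06, 2.66], [-1.3, 4.44], [0, 2.69], [-3.02, 3.02]. Speed limits (rad/s): [2.22, 2.22, 2.79, 3.14, 3.14, 3.14].

## Interface

Orientations are given as [roll, pitch, yaw] about the fixed x, y, z axes, in that order (R = Rz(yaw) Ry(pitch) Rx(roll)).
In Python, from rig import r gives the robot as it stands.
- The arm moves only by the tool play_rows, never from a script. Its argument "moves" is a list of rows, each a list of 3 entries, a list of its own where there are three numbers: the turn, a rotation vector about the tool's x, y, z in degrees, then the shift along the tool's x, y, z in mm, then the opening, from 0 (shut) to 1 (fully open). A call has 1 to 20 rows; each row is the pose to reach, as a shift and turn from the pose measured when the call began, along the tool's axes at that moment; what a row does not reach only later rows make up. A row lasts 1/10 s, in which the tool goes at most 50 mm and 8.59 degrees, less where a joint would pass 70% of its speed; a pose out of reach is approached as far as the arm can. A call with a gripper value outside its range is refused whole. The fingers move at their own pace and stop on an object; "newtons" is the grip in N (left out, the last holds). Time passes only in rows, so rows that repeat a pose let the fingers close. It gives the time, the measured TCP pose, the force and the opening at its end, in the units of the state.
- r.sense(): the state, without advancing time (a new reading comes with each control period).
- r.grab_frame(name): name is "side" or "top" or "wrist"; returns a dict with "color" (480x640x3 uint8, red, green, blue), "K" (3x3 intrinsics, pixels), "rvec" (rotation vector, rad) and "tvec" (3), from world to camera coordinates, as OpenCV has them; the wrist camera has in their place "T_tool_cam" (4x4, takes a point from camera to tool coordinates, whose origin is the TCP and whose axes are the flange's). Camera axes: x right, y down, z forward; pixel columns grow to the right and rows downward; lengths in mm; the calibration is good to about 2 mm. A picture is of the moment at which its call begins: read the wrist's pose just before it. There is no depth.
- r.sign_off(): hands the job in, once; it reports no verdict.
Trained networks look in a picture, given as the dict that the camera call returned (one of the last four; its "shot" number tells which), for a name from the list of things; names that differ only in an ending like _2 or _b are one class to them, and where a whole thing is asked for, a point or a joint stands for the part that bears it (a point fixed in the world has none). Each returns a list of dicts, best first, with "conf" (0 to 1); they miss things now and then, are a little off and sometimes report something else, mostly with a low value. They report only what shows in the picture. A call takes as long as a camera call.
- r.silhouettes(picture, name): "mask" (480x640 bool, what is visible of it) and "location" ([column, row] in pixels, amid what is visible of it).
The state is a dict: "clock": time; "qpos": joint angles; "qvel": joint speeds; "joint_efforts": joint torques, N m; "eef_pos": TCP position; "tcp_rot": TCP orientation; "contact_force": force on the tool from outside, world axes, zero at the start; "wrist_torque": the same for the moment, N m; "opening": opening from 0.0 (shut) to 1.0 (fully open).
Only numpy, scipy, OpenCV 4.12 (cv2) and the standard library are available. Lean on these libraries where they do the work, as an engineer would, in place of code of your own. Each camera call takes 0.05 s, during which the arm holds its last target.

## Working session

There is one attempt and no reset: what is moved stays moved. The work goes in short steps, Python scripts to look and compute and a tool call to move; the robot and the scene stay as the last step left them, time stands still between calls to the robot, and variables do not carry over. Pictures are saved under pics/ and viewed, and the job is handed in when it is done.

Besides the shell and the picture viewer there is one more tool, called after "Request:" as name(argument=value, ...) on one line, values as JSON. play_rows: Moves the arm, as the interface text tells. Its arguments: {"type":"object","properties":{"moves":{"type":"array"},"newtons":{"type":"number"}},"required":["moves"]}

```bash
mkdir -p pics; ls; python3 - <<'E'
from rig import r
import cv2
print(r.sense())
for n in ["side","top","wrist"]:
    p=r.grab_frame(n)
    print(n,p["K"],p.get("rvec"),p.get("tvec"),p.get("T_tool_cam"))
    cv2.imwrite(f"pics/{n}0.png",p["color"][:,:,::-1])
E
```

```text
pics
{'clock': 0.0, 'qpos': array([-1.26238070e+00,  3.53634598e-01,  1.63412006e+00,  1.71823971e-05,
        1.15518753e+00, -2.40370707e-03]), 'qvel': array([-0.00043592,  0.00018776, -0.00039943,  0.00037431,  0.0012296 ,
       -0.00023474]), 'joint_efforts': array([-1.60514264e-03, -6.05252767e+01, -3.42063868e+01,  2.18961586e-04,
        9.38079553e-03,  1.05249040e-05]), 'eef_pos': array([ 191.01174801, -594.61030461,  230.57615886]), 'tcp_rot': array([-3.14024316e+00, -1.89541305e-05,  3.10812378e-01]), 'contact_force': array([-0.24213242, -0.14917861, -0.36543288]), 'wrist_torque': array([-0.00170255,  0.03152551, -0.0209172 ]), 'opening': 1.0001381752603096}
side [[451.39182114   0.         317.19360917]
 [  0.         451.39182114 247.63775352]
 [  0.           0.           1.        ]] [ 0.0364578   2.7003998  -1.57483504] [541.97448981 197.31528461 629.04986031] None
top [[469.37502119   0.         320.95847003]
 [  0.         469.37502119 246.14778258]
 [  0.           0.           1.        ]] [ 2.1079884  -2.11241249  0.17870413] [-306.5383735   561.75846966  814.48094375] None
wrist [[331.58174612   0.         317.16062025]
 [  0.         331.58174612 242.07403255]
 [  0.           0.           1.        ]] None None [[ 1.03663264e-03 -9.58959539e-01 -2.83541051e-01  7.27624075e+01]
 [ 9.99999160e-01  1.21484748e-03 -4.52695684e-04  1.04859063e+00]
 [ 7.78575976e-04 -2.83540344e-01  9.58959993e-01 -1.41943414e+02]
 [ 0.00000000e+00  0.00000000e+00  0.00000000e+00  1.00000000e+00]]
```

View pics/side0.png

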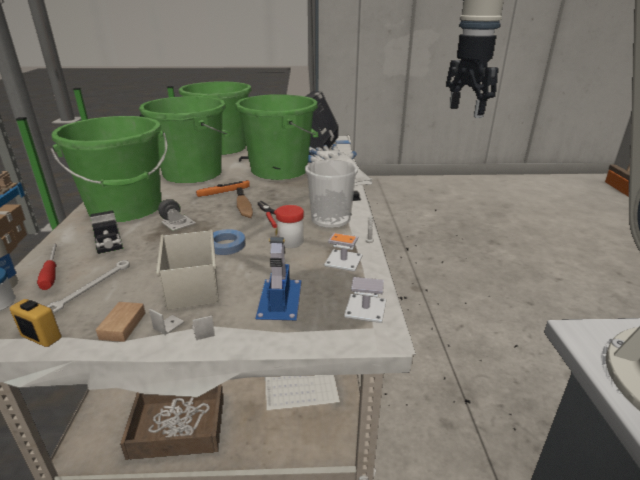

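View pics/top0.png

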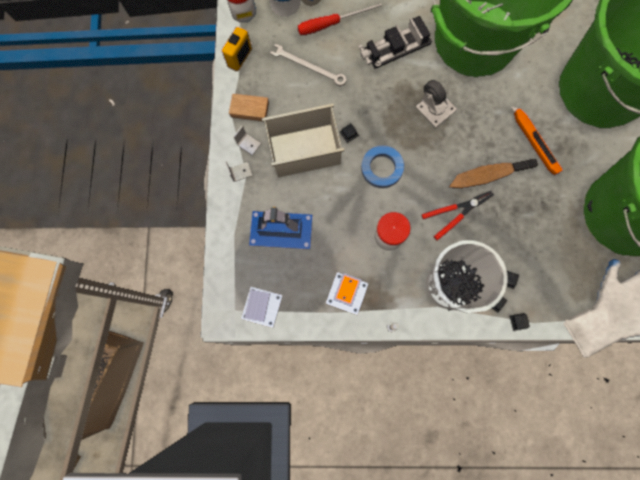

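View pics/wrist0.png

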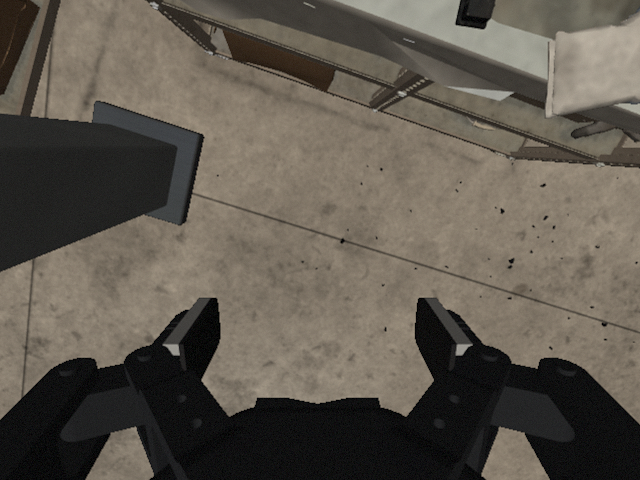

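```bash
cat > h.py <<'E'
from rig import r
import cv2, numpy as np
def cam(p,s=None):
    """returns K,R,t world->cam"""
    if p.get("rvec") is not None:
        R,_=cv2.Rodrigues(np.array(p["rvec"])); return p["K"],R,np.array(p["tvec"]).reshape(3)
    a=s["tcp_rot"]; 
    Rt=rpy(a); T=np.eye(4);T[:3,:3]=Rt;T[:3,3]=s["eef_pos"]
    M=np.linalg.inv(T@p["T_tool_cam"]); return p["K"],M[:3,:3],M[:3,3]
def rpy(a):
    from scipy.spatial.transform import Rotation as Ro
    return Ro.from_euler('xyz',a).as_matrix()
def proj(c,X):
    K,R,t=c; Y=(np.atleast_2d(X)@R.T+t)@K.T; return Y[:,:2]/Y[:,2:]
def onz(c,uv,z):
    K,R,t=c; uv=np.atleast_2d(uv); d=np.c_[uv,np.ones(len(uv))]@np.linalg.inv(K).T@R; o=-R.T@t
    return o+d*((z-o[2])/d[:,2])[:,None]
def crop(img,x,y,w,h,s,fn):
    cv2.imwrite(fn,cv2.resize(img[y:y+h,x:x+w,::-1],None,fx=s,fy=s,interpolation=cv2.INTER_CUBIC))
E
python3 - <<'E'
from h import *
for n in ["top","side"]:
    p=r.grab_frame(n); c=cam(p)
    np.save(f"pics/{n}.npy",p["color"])
    print(n,"campos",-c[1].T@c[2])
    for nm in ["holder","tongs","tongs_jaw_a","stand_coated","plate_coated","coating","plate_bare","washer_jar"]:
        for d in r.silhouettes(p,nm)[:3]:
            m=d["mask"]; ys,xs=np.nonzero(m)
            rect=cv2.minAreaRect(np.c_[xs,ys].astype(np.float32))
            z={"coating":54.8,"plate_coated":54,"plate_bare":54,"washer_jar":78,"holder":0,"tongs":124,"tongs_jaw_a":10,"stand_coated":6}[nm]
            print(nm,round(d["conf"],2),d["location"],m.sum(),np.round(rect[0],1),np.round(onz(c,cv2.boxPoints(rect),z)[:,:2],0).tolist(),np.round(onz(c,rect[0],z)[0,:2],1))
    if n=="top": crop(p["color"],235,190,200,150,4,"pics/topc.png")
    else: crop(p["color"],240,190,160,140,5,"pics/sidec.png")
E
```

```text
top campos [ 396.09825958 -327.4007968   899.35112577]
holder 0.83 [276.4, 232.1] 1662 [280.  230.1] [[574.0, -164.0], [643.0, -167.0], [633.0, -288.0], [564.0, -283.0]] [ 603.4 -225.8]
holder 0.75 [390.8, 232.8] 1074 [391.5 231. ] [[639.0, -411.0], [639.0, -480.0], [563.0, -477.0], [563.0, -410.0]] [ 600.5 -444.7]
tongs 0.62 [275.2, 218.0] 402 [279.3 218.4] [[577.0, -207.0], [616.0, -208.0], [614.0, -270.0], [575.0, -269.0]] [ 595.4 -238.3]
stand_coated 0.94 [342.2, 302.7] 532 [346.  293.5] [[458.0, -314.0], [519.0, -335.0], [498.0, -395.0], [438.0, -373.0]] [ 477.9 -354.3]
plate_coated 0.76 [345.0, 291.8] 565 [346.4 289.7] [[462.0, -328.0], [511.0, -346.0], [498.0, -380.0], [450.0, -361.0]] [ 480.4 -353.6]
coating 0.65 [349.0, 290.1] 380 [346.7 289.4] [[465.0, -333.0], [506.0, -348.0], [497.0, -375.0], [456.0, -360.0]] [ 480.8 -354.2]
plate_bare 0.64 [258.5, 308.4] 585 [256.5 305.6] [[430.0, -169.0], [482.0, -179.0], [474.0, -215.0], [423.0, -205.0]] [ 452.2 -192. ]
washer_jar 0.62 [390.2, 229.9] 1133 [390.5 230.5] [[580.0, -386.0], [632.0, -438.0], [587.0, -479.0], [537.0, -428.0]
[... 428 characters left out ...]
.0, -209.0]] [ 492.9 -228.2]
stand_coated 0.57 [343.1, 257.3] 657 [343.7 257.2] [[518.0, -331.0], [504.0, -427.0], [434.0, -395.0], [454.0, -304.0]] [ 477.6 -362.2]
plate_coated 0.84 [343.5, 239.5] 300 [342.7 239.3] [[512.0, -336.0], [507.0, -384.0], [451.0, -367.0], [458.0, -320.0]] [ 481.9 -351.1]
coating 0.53 [341.5, 238.7] 151 [342.9 237.8] [[504.0, -349.0], [500.0, -379.0], [458.0, -363.0], [463.0, -333.0]] [ 481.  -355.8]
plate_bare 0.59 [367.3, 285.8] 483 [367.9 284.6] [[482.0, -173.0], [475.0, -220.0], [421.0, -209.0], [430.0, -164.0]] [ 451.8 -190.9]
washer_jar 0.94 [293.4, 225.0] 1035 [289.5 226. ] [[619.0, -467.0], [560.0, -465.0], [560.0, -279.0], [609.0, -281.0]] [ 587.  -364.7]
```

View pics/topc.png

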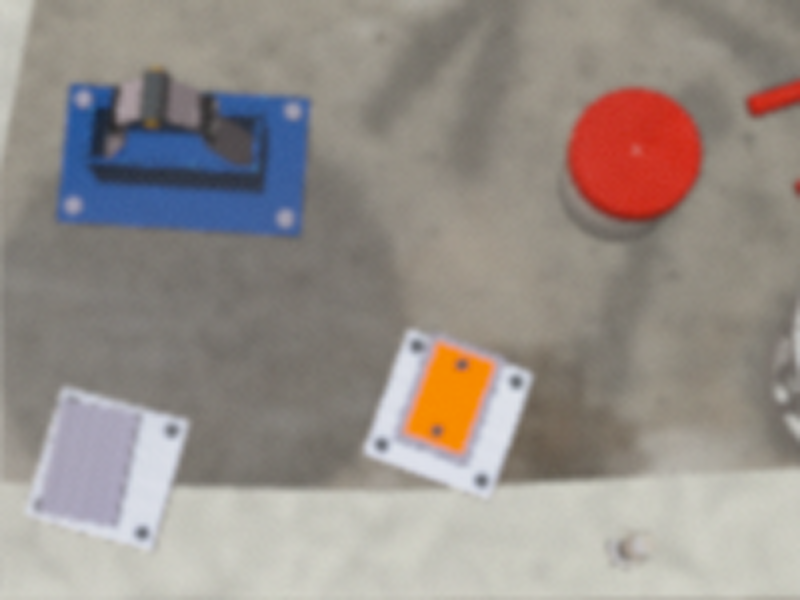

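View pics/sidec.png

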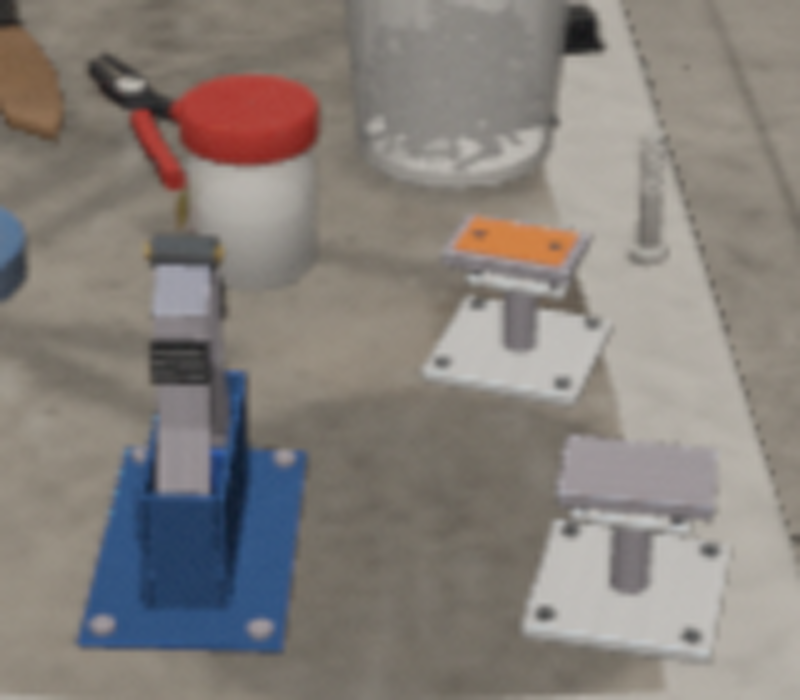

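```bash
python3 - <<'E'
from h import *
p=r.grab_frame("top"); c=cam(p)
o=np.array([235,190])
def cl(pts,z): return onz(c,np.array(pts)/4+o,z)[:,:2]
f=cl([(70,85),(311,97),(302,236),(58,222)],3); print("foot",f.round(1).tolist(),f.mean(0))
y=(f[0]-f[1]+f[3]-f[2])/2; x=(f[0]-f[3]+f[1]-f[2])/2; print("yaw from y",np.arctan2(-y[0],y[1]),"from x",np.arctan2(x[1],x[0]),np.hypot(*x),np.hypot(*y))
print("head",cl([(155,98)],127),cl([(154,72),(153,127)],124))
m=cl([(435,340),(498,357),(466,457),(403,435)],54.8);print("coat",m.round(1).tolist(),m.mean(0))
x=(m[0]-m[3]+m[1]-m[2])/2; print(np.arctan2(x[1],x[0]),np.hypot(*x))
m=cl([(408,328),(534,374),(490,497),(363,453)],6);print("stand",m.round(1).tolist(),m.mean(0))
x=(m[0]-m[3]+m[1]-m[2])/2; print(np.arctan2(x[1],x[0]),np.hypot(*x))
s=r.sense();print(s["clock"],s["eef_pos"],s["tcp_rot"])
E
```

```text
foot [[641.4, -170.9], [634.5, -290.4], [564.8, -286.3], [572.2, -167.0]] [ 603.23328099 -228.64754247]
yaw from y -0.05988774966851351 from x -0.05810371306918004 69.55250365094369 119.59819924639386
head [[ 601.50027347 -229.06067617]] [[ 613.80491857 -228.02610466]
 [ 589.54541395 -228.07126734]]
coat [[506.9, -349.1], [499.1, -377.4], [454.2, -362.4], [464.1, -334.4]] [ 481.07591419 -355.82518237]
-0.32650997205377336 46.29625350397085
stand [[519.1, -337.5], [496.9, -397.3], [438.8, -375.5], [459.5, -315.8]] [ 478.5942413  -356.51428603]
-0.35392133950634136 62.69800654323664
1.1 [ 191.14143074 -595.0660505   231.30335903] [3.14155103e+00 6.78399306e-06 3.10808890e-01]
```

Request:
play_rows(moves=[[[0,0,0.6],[15,-7,0],1],[[0,0,2.1],[50,-22,0],1],[[0,0,3.8],[90,-40,0],1],[[0,0,5.5],[131,-58,0],1],[[0,0,7.2],[171,-76,0],1],[[0,0,8.9],[211,-94,0],1],[[0,0,10.6],[252,-112,0],1],[[0,0,12.3],[292,-129,0],1],[[0,0,14],[332,-147,0],1],[[0,0,15.7],[372,-165,0],1],[[0,0,17.4],[413,-183,0],1],[[0,0,19.1],[453,-201,0],1],[[0,0,20.6],[488,-216,0],1],[[0,0,21.2],[503,-223,0],1],[[0,0,21.2],[503,-223,0],1],[[0,0,21.2],[503,-223,0],1]])

```text
clock: 2.7
eef_pos: [601.5, -228.9, 231.1]
tcp_rot: [3.141, 0.001, -0.058]
contact_force: [-0.6, -0.0, 0.8]
opening: 0.998
```

```bash
python3 - <<'E'
from h import *
s=r.sense();print(s["clock"],s["eef_pos"],s["tcp_rot"])
p=r.grab_frame("wrist");cv2.imwrite("pics/w1.png",p["color"][:,:,::-1]); c=cam(p,s)
print(proj(c,[[602,-229,127],[481,-355,54],[603,-228.6,3]]))
for nm in ["tongs","tongs_jaw_a","holder"]:
    for d in r.silhouettes(p,nm)[:3]: print(nm,d["conf"],d["location"],d["mask"].sum())
E
```

```text
2.7 [ 601.54993094 -228.87620032  231.05051501] [ 3.14143251e+00  6.81403768e-04 -5.80514595e-02]
[[316.44850005 241.77720381]
 [439.29845603 323.36004464]
 [316.28094184 209.86999385]]
tongs 0.62 [319.0, 230.8] 1696
tongs_jaw_a 0.28 [314.5, 233.0] 1573
holder 0.93 [314.9, 200.5] 5202
```

View pics/w1.png

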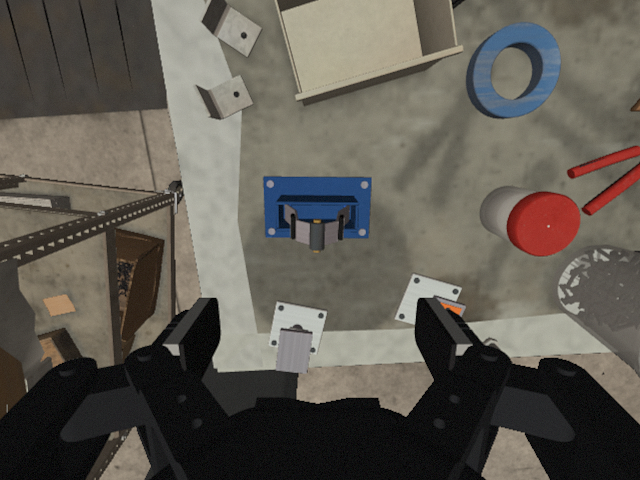

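```bash
python3 - <<'E'
from h import *
s=r.sense()
p=r.grab_frame("wrist"); c=cam(p,s)
im=p["color"].copy()
crop(im,250,165,140,100,5,"pics/w1c.png")
x=onz(c,[(264,177),(371,177),(371,238),(264,239)],3);print(x.round(1).tolist(),x.mean(0))
E
```

```text
[[642.6, -174.3, 3.0], [635.6, -291.8, 3.0], [565.8, -290.9, 3.0], [572.0, -166.8, 3.0]] [ 604.00370641 -230.96144402    3.        ]
```

View pics/w1c.png

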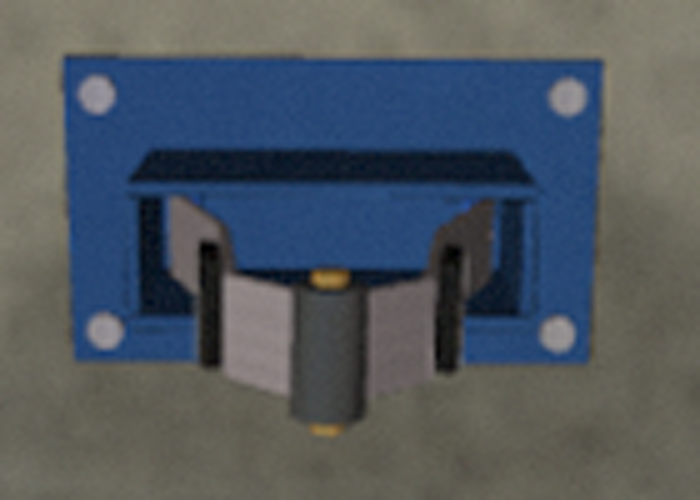

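```bash
python3 - <<'E'
from h import *
s=r.sense()
p=r.grab_frame("wrist"); c=cam(p,s)
o=np.array([250,165]);f=lambda q,z:onz(c,np.array(q)/5+o,z).round(1).tolist()
print("head ctr",f([(330,352)],122)); print("ends",f([(330,278),(327,424)],122))
print("pads top",f([(208,305),(450,308)],95),f([(208,365),(450,368),(208,242),(450,246)],99))
# pocket rim outer 30x82 at z=50
print("rim",f([(130,190),(533,190),(545,318),(120,318)],50))
# side view
p=r.grab_frame("side"); c=cam(p); crop(p["color"],260,230,50,50,12,"pics/side1c.png")
for X in ([602,-229,121],[605,-229,121],[602,-232,121]): print(proj(c,[X]))
E
```

```text
head ctr [[605.4, -229.7, 122.0]]
ends [[617.3, -230.5, 122.0], [593.5, -228.5, 122.0]]
pads top [[607.6, -208.7, 95.0], [604.6, -250.4, 95.0]] [[598.0, -208.2, 99.0], [595.0, -249.7, 99.0], [619.5, -209.9, 99.0], [616.4, -250.6, 99.0]]
rim [[621.0, -191.0, 50.0], [616.3, -270.1, 50.0], [590.2, -271.9, 50.0], [595.3, -186.6, 50.0]]
[[277.66906891 239.70717913]]
[[275.86887062 239.72872517]]
[[277.7555871 238.8531386]]
```

View pics/side1c.png

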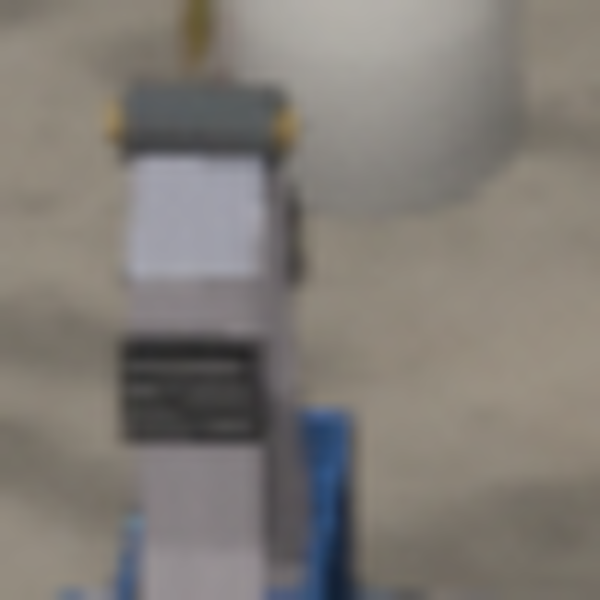

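Request:
play_rows(moves=[[[0,0,-0.3],[2.5,0,20],1],[[0,0,-0.3],[2.5,0,50],1],[[0,0,-0.3],[2.5,0,80],1],[[0,0,-0.3],[2.5,0,110],1],[[0,0,-0.3],[2.5,0,135],1],[[0,0,-0.3],[2.5,0,152],1],[[0,0,-0.3],[2.5,0,161],1],[[0,0,-0.3],[2.5,0,162],1],[[0,0,-0.3],[2.5,0,162],1]], newtons=20)

```text
clock: 3.95
eef_pos: [604.3, -230.0, 70.1]
tcp_rot: [3.141, -0.001, -0.055]
contact_force: [0.1, -0.3, 0.4]
opening: 0.996
```

```bash
python3 - <<'E'
from h import *
s=r.sense();print(s["clock"],s["eef_pos"],s["tcp_rot"],s["contact_force"])
p=r.grab_frame("wrist");cv2.imwrite("pics/w2.png",p["color"][:,:,::-1])
p=r.grab_frame("side");crop(p["color"],220,170,130,120,5,"pics/s2.png")
E
```

```text
3.95 [ 604.26779009 -230.00798987   70.05438748] [ 3.14128553e+00 -8.11837576e-04 -5.50965108e-02] [ 0.06131413 -0.25250667  0.39019264]
```

View pics/w2.png

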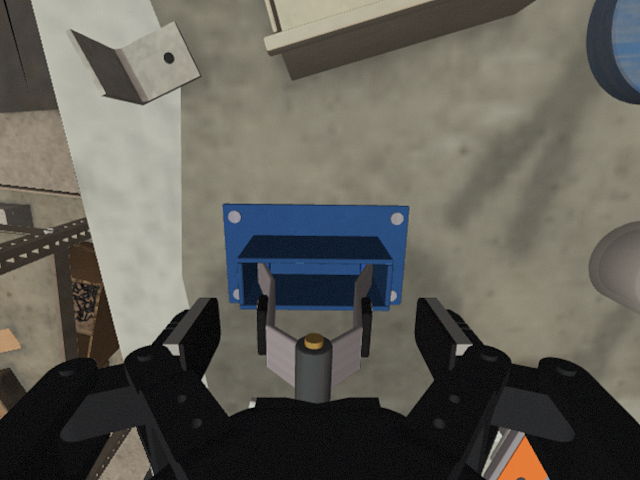

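View pics/s2.png

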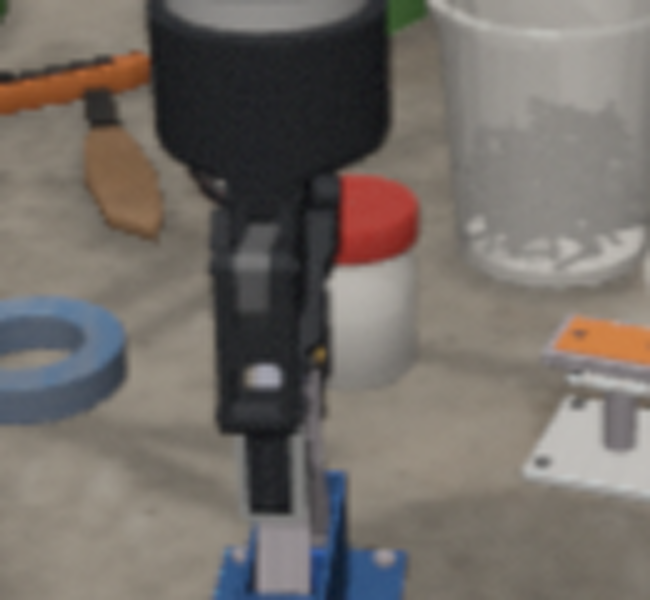

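Request:
play_rows(moves=[[[0,0,0],[-1,-2,0],0.9],[[0,0,0],[-1,-2,0],0.8],[[0,0,0],[-1,-2,0],0.7],[[0,0,0],[-1,-2,0],0.6],[[0,0,0],[-1,-2,0],0.524],[[0,0,0],[-1,-2,0],0.524],[[0,0,0],[-1,-2,0],0.524],[[0,0,0],[-1,-2,0],0.524]], newtons=30)

```text
clock: 4.85
eef_pos: [604.2, -227.9, 71.3]
tcp_rot: [3.141, -0.003, -0.055]
contact_force: [-0.6, 1.0, 5.7]
opening: 0.525
```

```bash
python3 - <<'E'
from h import *
s=r.sense();print(s["clock"],s["eef_pos"],s["tcp_rot"],s["contact_force"],s["opening"])
p=r.grab_frame("wrist");cv2.imwrite("pics/w3.png",p["color"][:,:,::-1])
p=r.grab_frame("side");crop(p["color"],220,170,130,120,5,"pics/s3.png")
E
```

```text
4.85 [ 604.24217623 -227.93851094   71.26445291] [ 3.14110237e+00 -2.73871903e-03 -5.51978085e-02] [-0.61389372  1.04179498  5.69471998] 0.5251775255295243
```

View pics/w3.png

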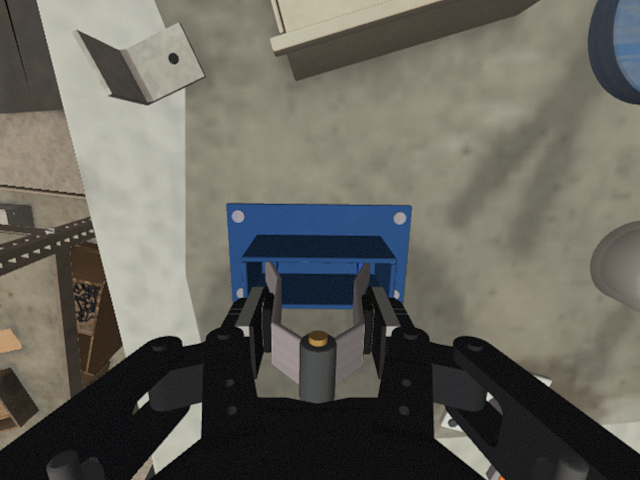

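View pics/s3.png

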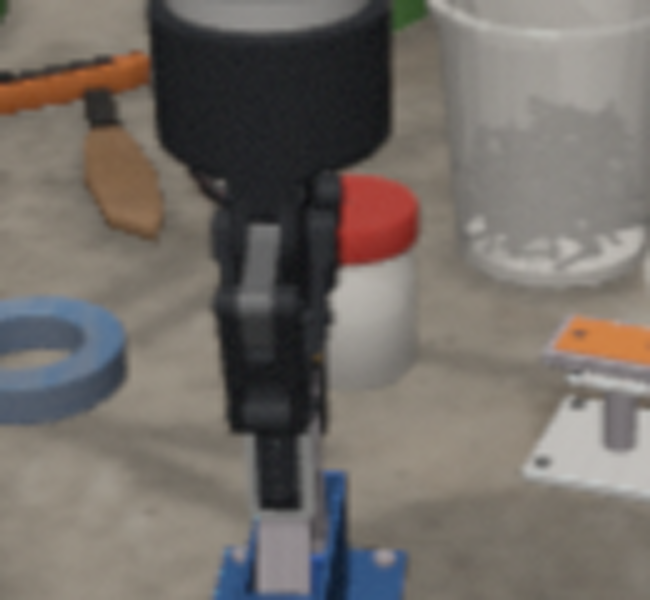

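Request:
play_rows(moves=[[[0,0,0],[0,0,-3],0.524],[[0,0,0],[0,0,-9],0.524],[[0,0,0],[0,0,-19],0.524],[[0,0,0],[0,0,-31],0.524],[[0,0,0],[0,0,-45],0.524],[[0,0,0],[0,0,-60],0.524],[[0,0,0],[0,0,-75],0.524],[[0,0,0],[0,0,-90],0.524],[[0,0,0],[0,0,-102],0.524],[[0,0,0],[0,0,-108],0.524],[[0,0,0],[0,0,-110],0.524],[[0,0,0],[0,0,-110],0.524]])

```text
clock: 6.15
eef_pos: [603.8, -227.8, 181.2]
tcp_rot: [3.141, -0.003, -0.055]
contact_force: [-0.6, 0.0, -0.2]
opening: 0.524
```

```bash
python3 - <<'E'
from h import *
s=r.sense();print(s["clock"],s["eef_pos"],s["tcp_rot"],s["contact_force"],s["opening"])
p=r.grab_frame("wrist");cv2.imwrite("pics/w4.png",p["color"][:,:,::-1])
p=r.grab_frame("side");crop(p["color"],220,150,130,120,5,"pics/s4.png")
p=r.grab_frame("top");crop(p["color"],235,190,200,150,4,"pics/t4.png")
E
```

```text
6.15 [ 603.81607742 -227.83740584  181.17410283] [ 3.14115342e+00 -2.54501826e-03 -5.51691653e-02] [-0.58492194  0.02359243 -0.16459744] 0.524421278301686
```

View pics/w4.png

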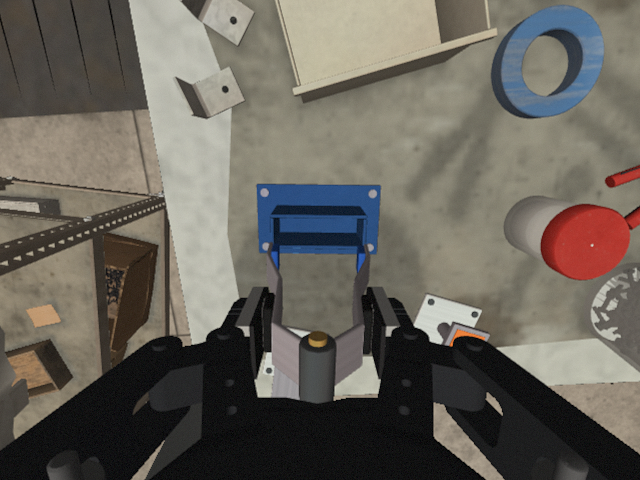

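View pics/s4.png

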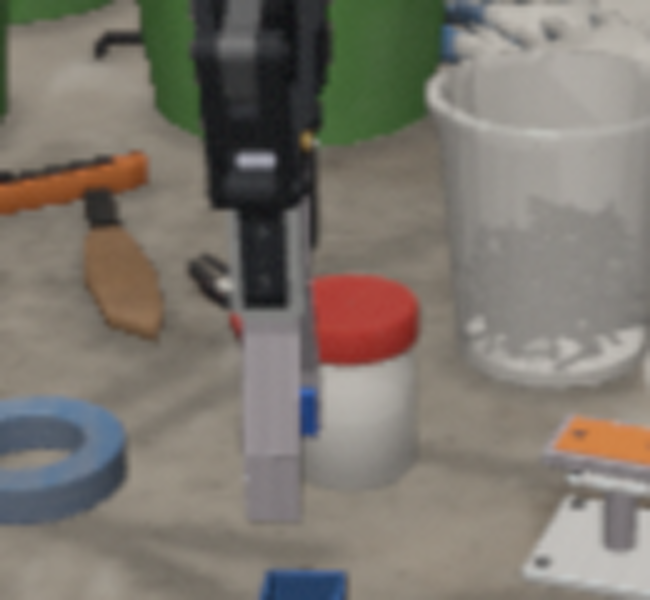

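View pics/t4.png

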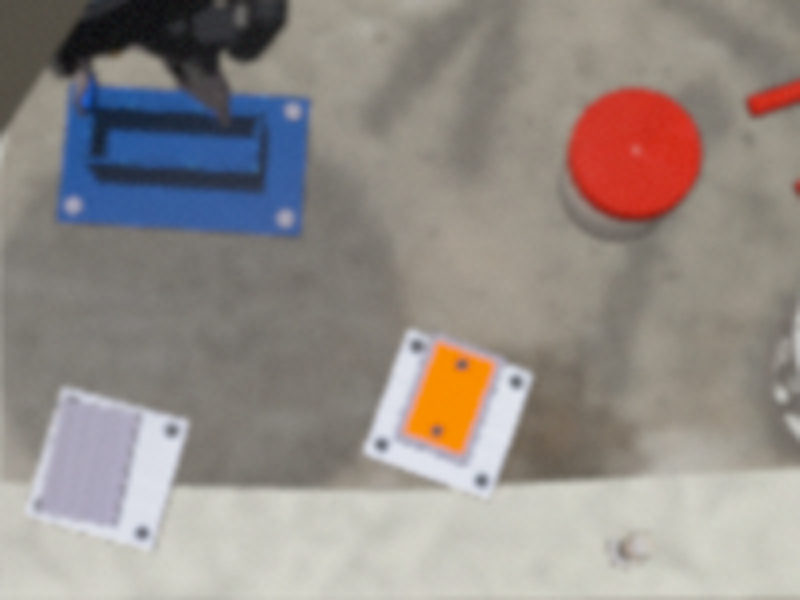

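Request:
play_rows(moves=[[[0,0,0.5],[-3,4,0],0.524],[[0,0,1.5],[-11,13,0],0.524],[[0,0,3.2],[-23,27,0],0.524],[[0,0,5],[-36,42,0],0.524],[[0,0,7],[-49,57,0],0.524],[[0,0,9],[-62,72,0],0.524],[[0,0,11],[-75,87,0],0.524],[[0,0,13],[-88,102,0],0.524],[[0,0,14.8],[-100,116,0],0.524],[[0,0,16.2],[-110,128,0],0.524],[[0,0,16.9],[-115,133,0],0.524],[[0,0,16.9],[-115.6,133.8,0],0.524],[[0,0,16.9],[-115.6,133.8,0],0.524],[[0,0,16.9],[-115.6,133.8,0],0.524]])

```text
clock: 7.7
eef_pos: [481.1, -354.6, 180.3]
tcp_rot: [-3.141, -0.002, -0.349]
contact_force: [-0.4, -0.3, -0.7]
opening: 0.523
```

```bash
python3 - <<'E'
from h import *
s=r.sense();print(s["clock"],s["eef_pos"],s["tcp_rot"],s["contact_force"],s["opening"])
p=r.grab_frame("wrist");cv2.imwrite("pics/w5.png",p["color"][:,:,::-1])
crop(p["color"],240,180,160,200,3,"pics/w5c.png")
p=r.grab_frame("side");crop(p["color"],280,140,130,120,5,"pics/s5.png")
E
```

```text
7.7 [ 481.08693874 -354.55476012  180.28511978] [-3.14109742e+00 -1.51618796e-03 -3.49404885e-01] [-0.35944284 -0.32001854 -0.69998451] 0.5225536250569967
```

View pics/w5.png

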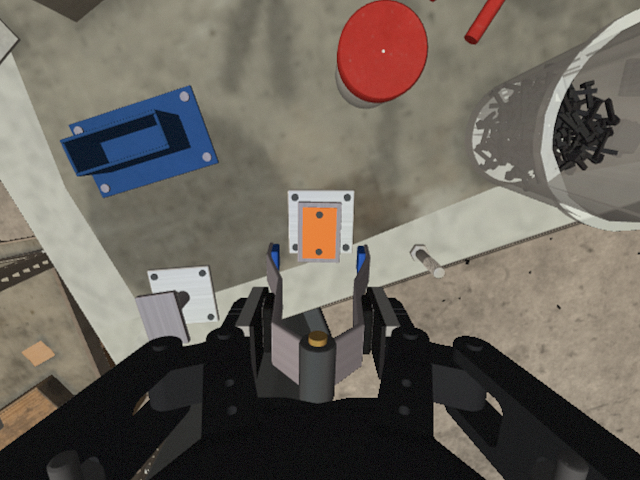

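View pics/w5c.png

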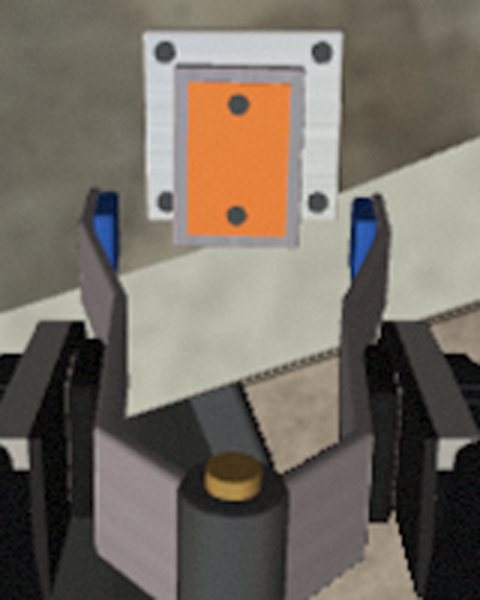

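View pics/s5.png

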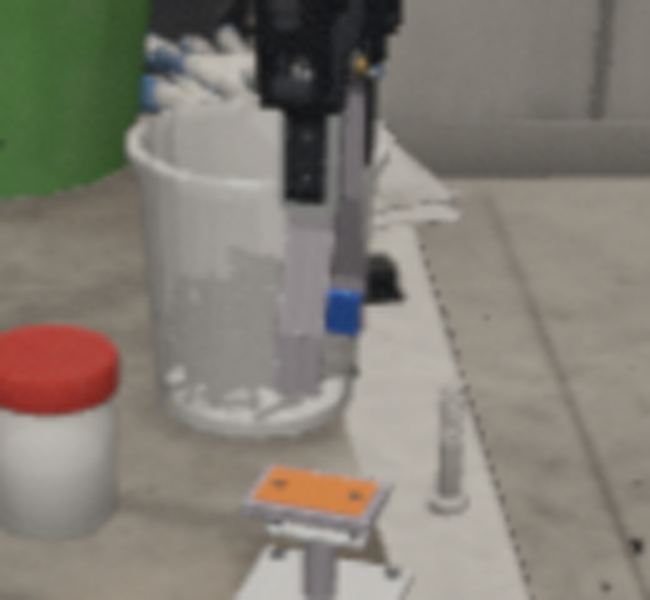

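```bash
python3 - <<'E'
from h import *
s=r.sense()
p=r.grab_frame("wrist"); c=cam(p,s)
Rt=rpy(s["tcp_rot"]);t0=s["eef_pos"]
o=np.array([240,180])
w=lambda q,z:onz(c,np.array(q)/3+o,z)
def tool(X): return (X-t0)@Rt
for nm,q,z in [("coat",[(188,82),(293,82),(291,238),(187,237)],54.8),("plate",[(178,66),(305,67),(299,246),(174,245)],54),("foot",[(143,32),(343,32),(338,218),(147,219)],6)]:
    X=w(q,z); Y=tool(X); print(nm,X.mean(0).round(1),"tool",Y.mean(0).round(1), "edge lens",np.linalg.norm(Y-np.roll(Y,-1,0),axis=1).round(1),"angs",np.degrees([np.arctan2((Y[0]-Y[3])[1],(Y[0]-Y[3])[0]),np.arctan2((Y[1]-Y[2])[1],(Y[1]-Y[2])[0]),-np.arctan2((Y[1]-Y[0])[0],(Y[1]-Y[0])[1]),-np.arctan2((Y[2]-Y[3])[0],(Y[2]-Y[3])[1])]).round(1))
# jaw model overlay in tool frame: jaws x +-8, inner y +-26, z 52..68.5
K,T=p["K"],np.linalg.inv(p["T_tool_cam"])
im=cv2.resize(p["color"][180:380,240:400,::-1],None,fx=4,fy=4,interpolation=cv2.INTER_CUBIC).copy()
for sg in (-1,1):
  P=[]
  for z in (50.7,68.7):
    for x,y in ((-8,26),(8,26),(8,31),(-8,31)):
      yy=y-(68.7-z)*0.03; P.append([x,sg*yy,z])
  P=np.array(P); u=proj((K,T[:3,:3],T[:3,3]),P); print(((u-o)*3).round(0).tolist()); v=((u-o)*4).astype(int)
  for i in range(4):
    for a,b in ((i,(i+1)%4),(i+4,(i+1)%4+4),(i,i+4)): cv2.line(im,tuple(map(int,v[a])),tuple(map(int,v[b])),(0,255,0),1)
cv2.imwrite("pics/w5o.png",im[:, :][:600])
E
```

```text
coat [ 481.6 -357.4   54.8] tool [  1.2   2.6 125.4] edge lens [28.6 44.9 29.6 44.6] angs [ 1.  -0.3 -0.1  0.5]
plate [ 482.3 -357.4   54. ] tool [  1.9   2.4 126.2] edge lens [34.5 51.6 35.8 51.6] angs [2.1 0.7 0.4 0.4]
foot [ 479.6 -358.1    6. ] tool [ -0.5   4.  174.2] edge lens [63.4 62.  63.9 62.4] angs [ 0.2 -0.3 -0.1 -0.4]
[[108.0, 297.0], [105.0, 225.0], [81.0, 225.0], [84.0, 297.0], [115.0, 266.0], [113.0, 199.0], [90.0, 198.0], [93.0, 266.0]]
[[352.0, 297.0], [355.0, 225.0], [379.0, 225.0], [376.0, 297.0], [345.0, 266.0], [347.0, 199.0], [370.0, 199.0], [367.0, 266.0]]
```

View pics/w5o.png

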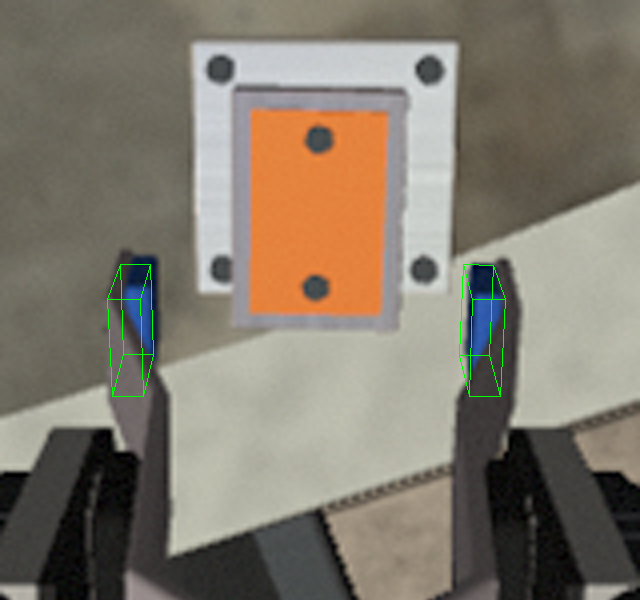

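Request:
play_rows(moves=[[[0,0,0],[0.3,1.4,4],0.524],[[0,0,0],[0.3,1.4,12],0.524],[[0,0,0],[0.3,1.4,22],0.524],[[0,0,0],[0.3,1.4,30],0.524],[[0,0,0],[0.3,1.4,33],0.524],[[0,0,0],[0.3,1.4,33],0.524],[[0,0,0],[0.3,1.4,33],0.524]])

```text
clock: 8.55
eef_pos: [481.1, -356.0, 147.3]
tcp_rot: [-3.141, -0.001, -0.349]
contact_force: [0.1, -0.2, -0.5]
opening: 0.523
```

```bash
python3 - <<'E'
from h import *
s=r.sense();print(s["clock"],s["eef_pos"],s["tcp_rot"],s["contact_force"],s["opening"])
p=r.grab_frame("wrist")
crop(p["color"],240,190,160,150,4,"pics/w6c.png")
p=r.grab_frame("side");crop(p["color"],280,160,130,120,5,"pics/s6.png")
E
```

```text
8.55 [ 481.06421529 -355.97354735  147.2749024 ] [-3.14115973e+00 -1.46833523e-03 -3.49233477e-01] [ 0.11712762 -0.24879562 -0.53010897] 0.5232564263304212
```

View pics/w6c.png

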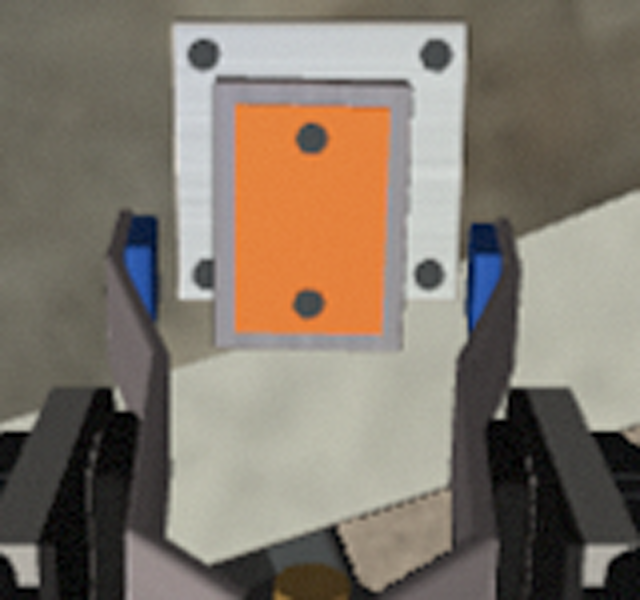

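View pics/s6.png

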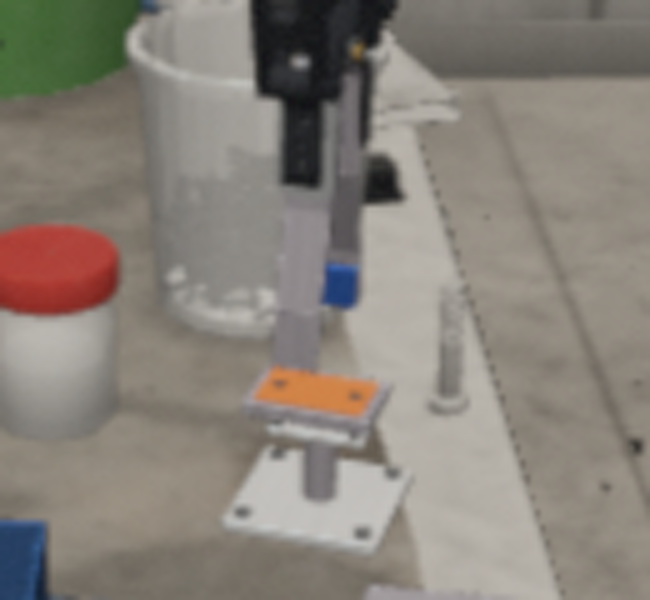

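```bash
python3 - <<'E'
from h import *
s=r.sense();p=r.grab_frame("side");c=cam(p)
Rt=rpy(s["tcp_rot"]);t0=s["eef_pos"];o=np.array([280,160])
for off in (66.7,68.7,70.7):
  P=np.array([[8,26.5,off],[-8,26.5,off],[-8,26,off-18],[8,26,off-18]])+[1.0,1.0,0]
  print(off,((proj(c,P@Rt.T+t0)-o)*5).round(0).tolist())
# near arm bottom
  P=np.array([[9,-32,off],[-9,-32,off]])+[1,1,0]; print("  near",((proj(c,P@Rt.T+t0)-o)*5).round(0).tolist())
# plate corners predicted at tool centre
yaw=s["tcp_rot"][2]
for cx,cy in ((481.5,-356.5),(481.5,-354.5)):
  Rz=rpy([0,0,yaw]); print(((proj(c,np.array([[22,14,54.8],[22,-14,54.8],[-22,-14,54.8],[-22,14,54.8]])@Rz.T+[cx,cy,0])-o)*5).round(0).tolist())
  print(((proj(c,np.array([[26,18,48],[-26,18,48]])@Rz.T+[cx,cy,0])-o)*5).round(0).tolist())
crop(p["color"],325,205,40,50,12,"pics/s6b.png")
E
```

```text
66.7 [[313.0, 298.0], [351.0, 304.0], [352.0, 263.0], [314.0, 258.0]]
  near [[269.0, 361.0], [314.0, 368.0]]
68.7 [[312.0, 302.0], [351.0, 308.0], [352.0, 268.0], [313.0, 262.0]]
  near [[269.0, 366.0], [314.0, 373.0]]
70.7 [[312.0, 307.0], [350.0, 312.0], [352.0, 272.0], [313.0, 267.0]]
  near [[269.0, 370.0], [314.0, 377.0]]
[[250.0, 396.0], [270.0, 365.0], [376.0, 381.0], [358.0, 413.0]]
[[237.0, 414.0], [365.0, 434.0]]
[[251.0, 398.0], [271.0, 367.0], [376.0, 383.0], [358.0, 415.0]]
[[238.0, 416.0], [365.0, 437.0]]
```

View pics/s6b.png

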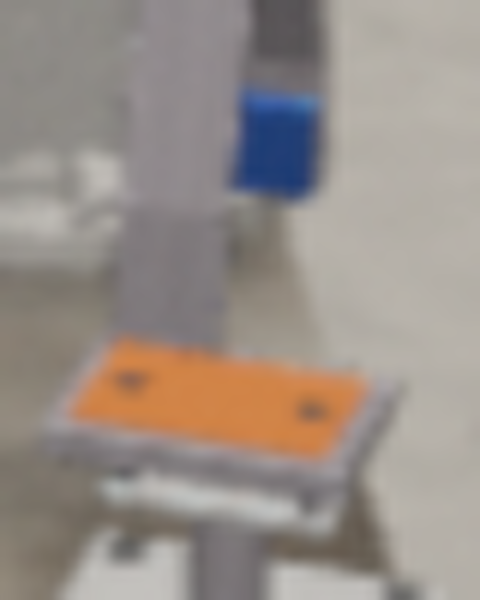

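Request:
play_rows(moves=[[[0,0,0],[0.5,-0.4,2],0.524],[[0,0,0],[0.5,-0.4,7],0.524],[[0,0,0],[0.5,-0.4,13],0.524],[[0,0,0],[0.5,-0.4,19],0.524],[[0,0,0],[0.5,-0.4,25],0.524],[[0,0,0],[0.5,-0.4,30],0.524],[[0,0,0],[0.5,-0.4,34],0.524],[[0,0,0],[0.5,-0.4,35],0.524],[[0,0,0],[0.5,-0.4,35],0.524],[[0,0,0],[0.5,-0.4,35],0.524]])

```text
clock: 9.7
eef_pos: [482.0, -356.0, 112.8]
tcp_rot: [-3.141, -0.002, -0.349]
contact_force: [0.3, 0.4, -1.6]
opening: 0.524
```

```bash
python3 - <<'E'
from h import *
s=r.sense();print(s["clock"],s["eef_pos"],s["tcp_rot"],s["contact_force"],s["opening"])
p=r.grab_frame("wrist")
crop(p["color"],240,190,160,150,4,"pics/w7c.png")
p=r.grab_frame("side");crop(p["color"],310,190,70,70,8,"pics/s7.png")
E
```

```text
9.7 [ 482.03501994 -355.97880862  112.82848387] [-3.14146636e+00 -2.45172703e-03 -3.49188320e-01] [ 0.2651078   0.38925432 -1.57850343] 0.524498625822905
```

View pics/w7c.png

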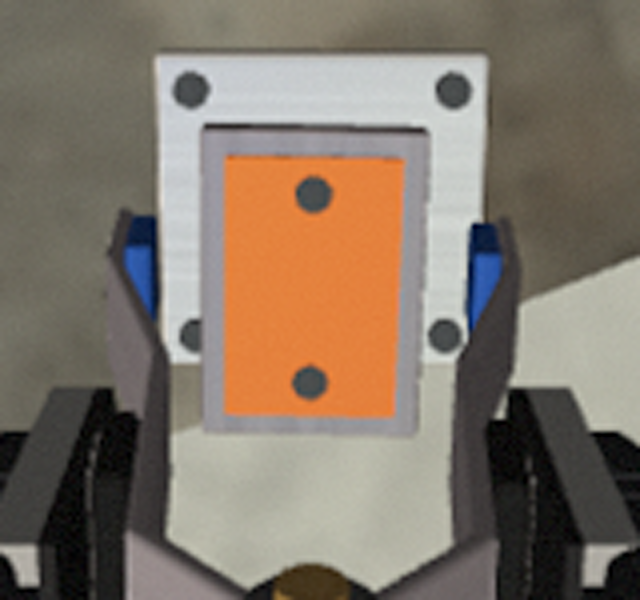

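View pics/s7.png

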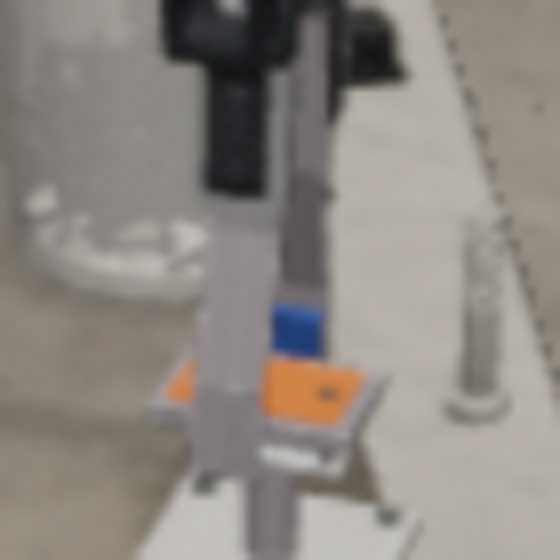

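Request:
play_rows(moves=[[[0,0,0],[0,0,0],0.515],[[0,0,0],[0,0,0],0.505],[[0,0,0],[0,0,0],0.495],[[0,0,0],[0,0,0],0.488],[[0,0,0],[0,0,0],0.482],[[0,0,0],[0,0,0],0.476],[[0,0,0],[0,0,0],0.47],[[0,0,0],[0,0,0],0.465],[[0,0,0],[0,0,0],0.455],[[0,0,0],[0,0,0],0.44],[[0,0,0],[0,0,0],0.42],[[0,0,0],[0,0,0],0.42]], newtons=50)

```text
clock: 11.0
eef_pos: [482.2, -356.1, 113.1]
tcp_rot: [3.142, -0.003, -0.349]
contact_force: [0.2, 0.6, 2.1]
opening: 0.45
```

```bash
python3 - <<'E'
from h import *
s=r.sense();print(s["clock"],s["eef_pos"],s["tcp_rot"],s["contact_force"],s["opening"])
p=r.grab_frame("wrist")
crop(p["color"],240,190,160,150,4,"pics/w8c.png")
p=r.grab_frame("side");crop(p["color"],310,190,70,70,8,"pics/s8.png")
E
```

```text
11.0 [ 482.16941182 -356.07040274  113.12086799] [ 3.14158454e+00 -2.92727177e-03 -3.49184528e-01] [0.20895527 0.56647776 2.08147686] 0.45023066030023196
```

View pics/w8c.png

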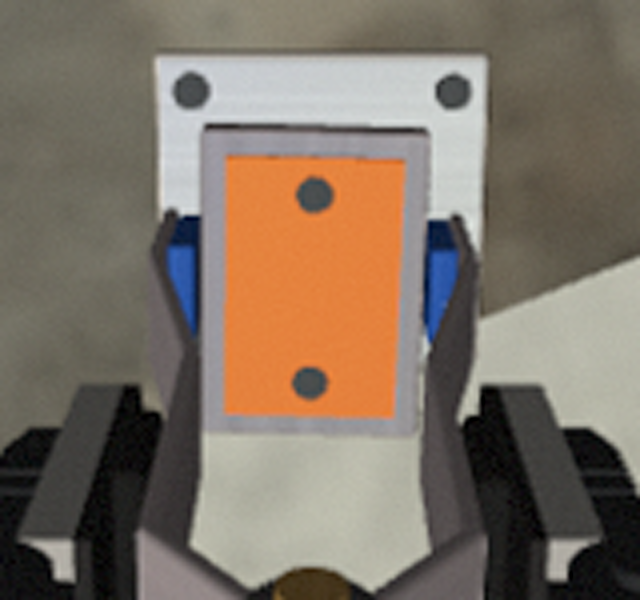

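View pics/s8.png

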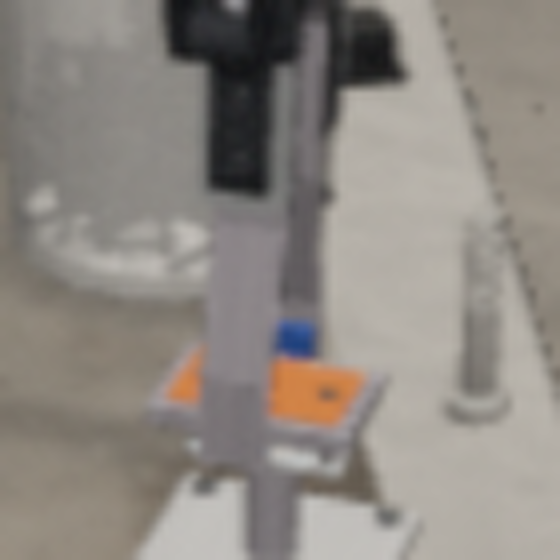

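Request:
play_rows(moves=[[[0,0,0],[0,0,0],0.38],[[0,0,0],[0,0,0],0.35],[[0,0,0],[0,0,0],0.35],[[0,0,0],[0,0,0],0.35]], newtons=50)

```text
clock: 11.5
eef_pos: [482.2, -356.1, 113.1]
tcp_rot: [-3.142, -0.003, -0.349]
contact_force: [0.1, 0.5, 0.9]
opening: 0.452
```

```bash
python3 - <<'E'
from h import *
s=r.sense();print(s["clock"],s["eef_pos"],s["tcp_rot"],s["contact_force"],s["opening"])
p=r.grab_frame("wrist")
crop(p["color"],240,190,160,150,4,"pics/w9c.png")
E
```

```text
11.5 [ 482.17048156 -356.05319407  113.11207064] [-3.14156844e+00 -2.85974888e-03 -3.49151506e-01] [0.12878954 0.45013918 0.92544423] 0.45246898691992277
```

View pics/w9c.png

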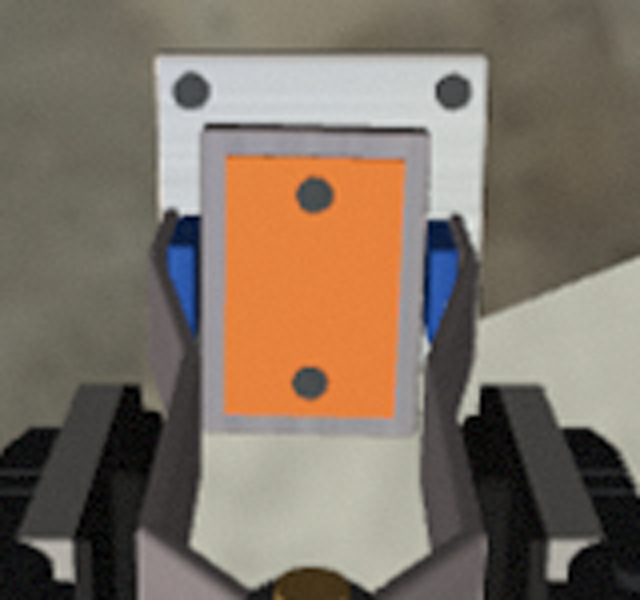

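Request:
play_rows(moves=[[[0,0,0],[0,0,-1],0.35],[[0,0,0],[0,0,-3],0.35],[[0,0,0],[0,0,-6],0.35],[[0,0,0],[0,0,-9],0.35],[[0,0,0],[0,0,-11],0.35],[[0,0,0],[0,0,-12],0.35],[[0,0,0],[0,0,-12],0.35]], newtons=50)

```text
clock: 12.25
eef_pos: [482.2, -356.1, 125.3]
tcp_rot: [3.142, -0.003, -0.349]
contact_force: [0.9, -0.8, -2.6]
opening: 0.454
```

```bash
python3 - <<'E'
from h import *
s=r.sense();print(s["clock"],s["eef_pos"],s["tcp_rot"],s["contact_force"],s["opening"])
p=r.grab_frame("wrist")
crop(p["color"],240,190,160,150,4,"pics/w10c.png")
p=r.grab_frame("side");crop(p["color"],310,190,70,70,8,"pics/s10.png")
E
```

```text
12.25 [ 482.24304104 -356.11601333  125.33381201] [ 3.14151471 -0.00327549 -0.34917208] [ 0.92255992 -0.83979881 -2.56571808] 0.4535462162732849
```

View pics/w10c.png

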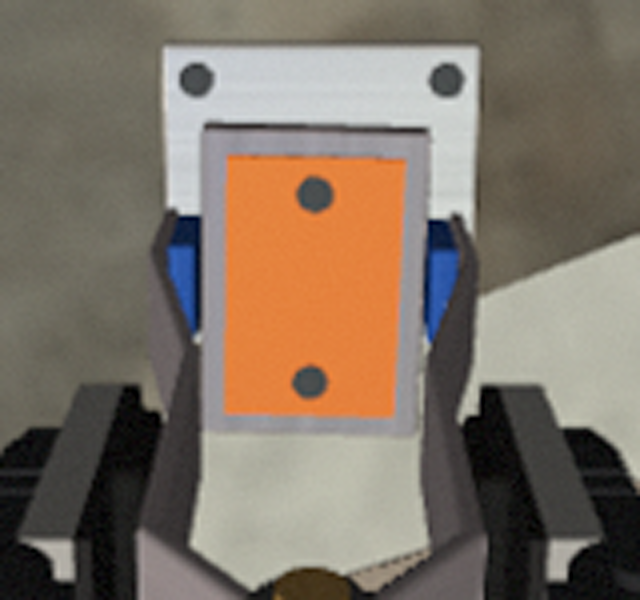

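View pics/s10.png

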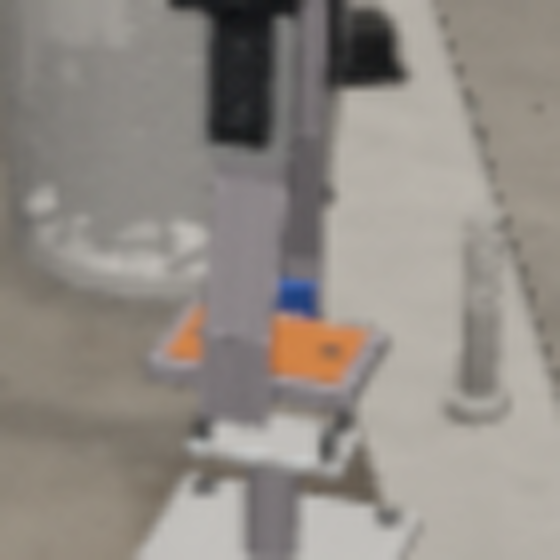

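Request:
play_rows(moves=[[[0,0,0],[0,0,-2],0.35],[[0,0,0],[0,0,-7],0.35],[[0,0,0],[0,0,-14],0.35],[[0,0,0],[0,0,-23],0.35],[[0,0,0],[0,0,-33],0.35],[[0,0,0],[0,0,-43],0.35],[[0,0,0],[0,0,-53],0.35],[[0,0,0],[0,0,-63],0.35],[[0,0,0],[0,0,-72],0.35],[[0,0,0],[0,0,-79],0.35],[[0,0,0],[0,0,-84],0.35],[[0,0,0],[0,0,-87],0.35],[[0,0,0],[0,0,-88],0.35],[[0,0,0],[0,0,-88],0.35],[[0,0,0],[0,0,-88],0.35],[[0,0,0],[0,0,-88],0.35]], newtons=50)

```text
clock: 13.95
eef_pos: [481.7, -355.8, 212.7]
tcp_rot: [-3.141, -0.002, -0.349]
contact_force: [-0.4, 0.8, -2.7]
opening: 0.455
```

```bash
python3 - <<'E'
from h import *
s=r.sense();print(s["clock"],s["eef_pos"],s["tcp_rot"],s["contact_force"],s["opening"],abs(s["qvel"]).max())
p=r.grab_frame("wrist")
crop(p["color"],240,190,160,150,4,"pics/w11c.png")
p=r.grab_frame("side");crop(p["color"],240,120,160,130,5,"pics/s11.png")
E
```

```text
13.95 [ 481.70502302 -355.83422354  212.72443839] [-3.14137437e+00 -2.28512859e-03 -3.49252098e-01] [-0.38197157  0.82898005 -2.74781276] 0.45466223047073423 0.0020628054248523846
```

View pics/w11c.png

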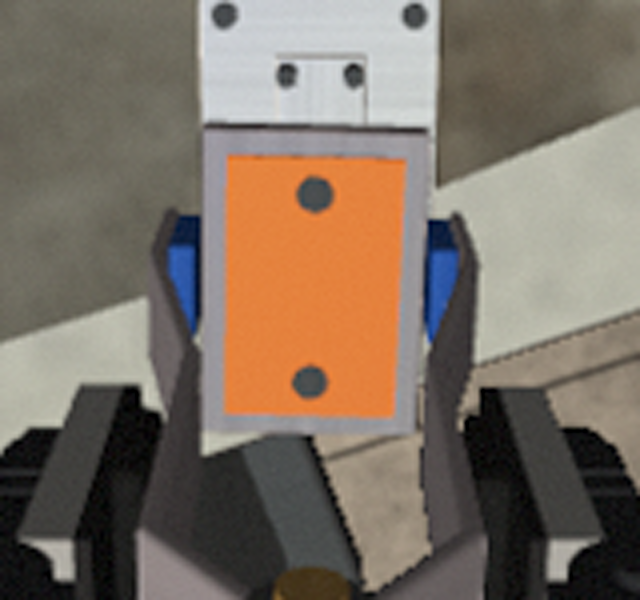

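View pics/s11.png

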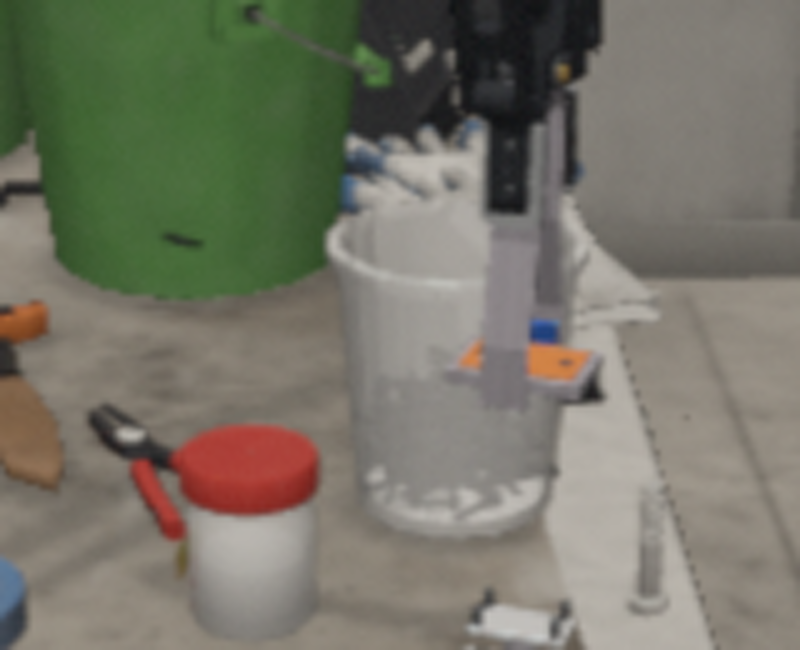

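Request:
play_rows(moves=[[[0,0,0],[0,0,0],0.35],[[0,0,0],[0,0,0],0.35],[[0,0,0],[0,0,0],0.35],[[0,0,0],[0,0,0],0.35],[[0,0,0],[0,0,0],0.35],[[0,0,0],[0,0,0],0.35]])

```text
clock: 14.65
eef_pos: [481.8, -355.9, 212.8]
tcp_rot: [-3.141, -0.002, -0.349]
contact_force: [-0.7, -0.7, -2.3]
opening: 0.454
```

```bash
python3 - <<'E'
from h import *
p=r.grab_frame("wrist"); crop(p["color"],240,190,160,150,4,"pics/w12c.png")
a=cv2.imread("pics/w11c.png").astype(int);b=cv2.imread("pics/w12c.png").astype(int)
print("diff on plate",abs(a-b)[120:440,200:430].mean(),abs(a-b).mean())
s=r.sense();print(s["clock"],s["eef_pos"],s["opening"],s["contact_force"],abs(s["qvel"]).max())
p=r.grab_frame("top"); crop(p["color"],235,190,200,150,4,"pics/t12.png")
E
```

```text
diff on plate 1.218840579710145 1.7177994791666666
14.7 [ 481.76679562 -355.88303526  212.82599305] 0.45671344442635126 [ 0.21829363 -0.59250822 -2.57413938] 0.0011641220260243928
```

View pics/t12.png

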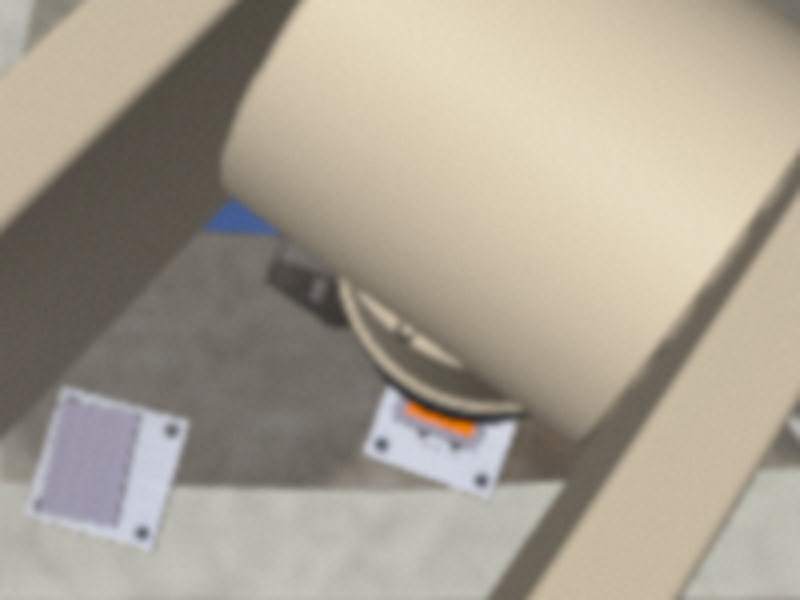

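Stable: the bare plate has not moved and the arm is still. Handing in.

```bash
python3 - <<'E'
from rig import r
print(r.sign_off())
E
```

```text
the job is handed in; nothing more can be done
None
```

I gripped the tongs by their pads, lifted them straight out of the holder, and lowered the open jaws around the orange plate. I then squeezed them shut on its two long edges at 50 N and lifted straight up. I handed the job in at about 14.7 s with the plate still held up.

**Height:** the tool rose 99.7 mm (z 113.1 to 212.8). Wrist pictures show the plate keeping its place in the jaws through the lift.

**Level and still:** the tool's tilt was about 0.1°. Over the last 0.6 s hold nothing shifted visibly and joint speeds stayed near 0.001 rad/s.

**Rest of the scene:** the bare plate is in the same place in the first and last top pictures, and the jar looks unmoved in the last side picture. In the wrist and side pictures, nothing touches the coating and the gripper stays well above the plate.

**What did not quite agree:**
- The gripper's opening read 0.450 to 0.457 while gripping. Taken as proportional to width, that is about 38.5 mm, against the 40 mm you give for a 36 mm gap. The pictures show both jaws at the plate's edges, so I took it as squeeze give or a non-linear scale.
- The cameras differed by 1–3 mm on absolute positions, so I aligned the jaws to the plate by what the wrist camera showed between them.

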